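# Dowel in, rock the locating block out and hold it clear

### The arm

A 6-joint arm with a two-finger parallel gripper is mounted at the origin on a cart in front of the work surface, level with it; the furniture and walls round the work are solid. World frame = base frame: x ahead of the robot, y to its left, z up, the work surface at z = 0. Lengths are in m, angles in rad, forces in N, time in s.
With the tool pointing down it reaches from about 0.3 to 0.85 m from the base axis. Payload 5.4 kg.
Tool frame: the origin (TCP) lies at the very end of the fingers, on their centre line; the grasp point (between the pads) lies 19 mm behind it; z points along the fingers, y is the line along which they close (so a half turn about z gives the same grasp; the last joint's range is limited). The gripper opens to 85 mm and grips with 20 to 120 N. Pads are 22 mm wide; open, the fingers measure 114 mm over their backs; the gripper's body (76 mm by 85 mm) begins 54 mm behind the grasp point. The pads swing forward as they close: fully open they stand 13 mm farther back than shut.
Start: joints at [1.131, 0.158, 1.597, -0, 1.386, -0.21], TCP at [0.131, 0.56, 0.231] pointing down, gripper open.
Joint ranges: [-2.91, 2.91], [-0.94, 2.29], [0.18, 2.7], [-1.29, 4.43], [0.17, 2.64], [-3, 3]. Speed limits (rad/s): [2.57, 2.57, 3.14, 3.14, 3.14, 3.14].

### API

Orientations are given as a 3x3 rotation matrix whose columns are the frame's x, y, z axes.
In Python, from workcell import telemetry, eyes, robot gives the robot as it stands. The module is installed in compiled form; this text tells all that it offers.
- The arm moves only by the shell command python3 -m crank 'ROWS' [FORCE]. ROWS is JSON, a list of rows, each a list of 7 numbers: the shift along the tool's x, y, z in mm, then the turn, a rotation vector about the tool's x, y, z in degrees, then the gripper's target within -1 to 1 (shut at 1, half-way at 0, fully open at -1). A call has 1 to 5 rows; each row is the pose to reach, as a shift and turn from the pose commanded when the call began, along the tool's axes at that moment; what a row does not reach only later rows make up. A row lasts 1/12 s, in which the tool goes at most 41.7 mm and 7.16 degrees, less where a joint would pass 70% of its speed; a pose out of reach is approached as far as the arm can. A call with a gripper value outside its range is refused whole. The fingers move at their own pace and stop on an object; FORCE is the grip in N (left out, the last holds). Time passes only in rows, so rows that repeat a pose let the fingers close. It gives the time, the measured TCP pose, the force, the opening and the grip force at its end, in the units of the state.
- telemetry.sense(): the state, without advancing time (a new reading comes with each control period).
- eyes.snapshot(name): name is "scene" or "side" or "wrist"; returns a dict with "color" (420x560x3 uint8, red, green, blue), "camera_matrix" (3x3 intrinsics, pixels), "R" (3x3) and "t" (3): a world point X has camera coordinates R X + t; the wrist camera has in their place "T_tool_cam" (4x4, takes a point from camera to tool coordinates, whose origin is the TCP and whose axes are the flange's). Camera axes: x right, y down, z forward; pixel columns grow to the right and rows downward; lengths in m; the calibration is good to about 2 mm. A picture is of the moment at which its call begins: read the wrist's pose just before it. There is no depth.
- robot.sign_off(): hands the job in; it is judged then, once.
The state is a dict: "time": time; "joint_positions": joint angles; "dq": joint speeds; "effort": joint torques, N m; "position": TCP position; "ee_rot": TCP orientation; "force": force on the tool from outside, world axes, zero at the start; "torque": the same for the moment, N m; "gripper_width": finger opening in m; "finger_force": force on a finger pad.
Only numpy, scipy, OpenCV 4.12 (cv2) and the standard library are available. Lean on these libraries where they do the work, as an engineer would, in place of code of your own. Each camera call takes 0.05 s, during which the arm holds its last target. There are 200 camera calls.

### The job

Change-over of the quick-change base: first stand the loose dowel pin upright and fully home in the empty bore of the base's low step and let go of it. Then take the locating block by its head and rock it over firmly to one side and then to the other, left and right along the long side of its tower, until both keepers are pushed back, lift it out and finish holding it upright just clear above its pocket, no more than about four centimetres over the tower, still in the gripper and touching nothing else. Leave the pin standing and leave the other things alone.

Things in the scene. Friction and masses are not known exactly. Their poses are not given: they have to be found in the camera images.
- base: Plain aluminium quick-change base, fixed; origin on the bench under the pocket's centre, z up; yaw varies. Tower 60 (x) x 104 (y) x 63 mm high, centred on the origin, with an opening 33 x 47 mm in its top where the block sits. Low step on its -x side (robot's side at yaw 0): x -92 to -30, y +-35, 40 mm high, with the pin's bore. The block rocks along the base's y (tower's long side).
- bore_mouth (a point): Centre of the mouth of the round bore in the top of the low step, at (-61, 0, 40) mm in the base's frame; bore diameter 20 mm, 25 mm deep, straight down, blind, with a small chamfer. A pin fully home has its foot at 15 mm in the base's frame.
- pocket_mouth (a point): Centre of the opening in the tower's top, at (0, 0, 63) mm in the base's frame, above the seated block. The block turns about a level line along the base's x at (0, 0, 18) mm, up to 0.18 rad (10 degrees) each way, where the keepers reach their stops. Rock it without pulling up; with both keepers back, bring it upright and it lifts out freely.
- locating_block: Steel block, 100 mm high, 0.2 to 0.4 kg, loose in the pocket, axes along the base's. Origin: centre of its underside, 6 mm above the bench when seated. Barrel foot (radius 12 mm, axis along x 12 mm up), collar 38 mm wide in y at 32 to 38 mm, plain head 30 (x) x 28 (y) mm from 38 to 100 mm, 43 mm of it above the tower. Keepers overlap the collar: pulled straight up it stops after 4 mm.
- keeper_left (a joint): Slide of the steel keeper plate on the base's +y side: 0 closed, grows as the head of the block, leaning to +y, pushes it outward; stop at 0.0063 m. It clears the upright collar from about 0.0045 m. Stiff (about 6 N), stays where it is left. Its face starts 0.5 to 1.5 mm off the upright head.
- keeper_right (a joint): The same on the base's -y side: grows as it is pushed outward along -y, stop at 0.0063 m, clears from about 0.0045 m.
- dowel_pin: Headed dowel pin, plain steel, 80 mm high, 0.1 to 0.15 kg, standing loose and upright on the bench, left or right of the base. Origin at the centre of its foot, z along the pin. Shank 18 mm diameter up to 45 mm with a chamfered foot, then a head 24 mm diameter from 46 to 80 mm (grip there).
- flux_bottle: Bystander: small white bottle with a black nozzle, 36 mm diameter, 112 mm high, standing on the bench on the other side of the base than the pin. Origin at the centre of its underside.
- hex_key_set: Bystander: red folding hex key set, 29 x 90 x 20 mm, lying near the bench's front edge. Origin at the centre of its underside.
- side_cutters: Bystander: blue-handled side cutters, 55 x 152 x 14 mm, lying on the bench at the left. Origin at the centre of the underside.
Mind the look-alikes: they are no part of the job. What is shaped like the locating_block but blue, orange or yellow is not meant.

How it is judged:
On the way, in this order (a step that is already met when the one before it is completed fails the run):
1. the pin stands fully home in the bore, let go, while the block is still locked in (z of dowel_pin in the frame of base below 0.019 m and horizontal distance between dowel_pin and bore_mouth below 0.005 m and angle between dowel_pin's own z axis and vertical below 0.12 rad and contact force between the fingers and dowel_pin below 0.1 N and value of joint each of keeper_left, keeper_right below 0.004 m), for 0.2 s.
2. the block is leaned over to one side, which pushes that side's keeper back (angle between locating_block's own z axis and vertical above 0.08 rad and value of joint any of keeper_left, keeper_right above 0.004 m), for 0.02 s.
3. rocked to the other side as well: both keepers are pushed back (value of joint each of keeper_left, keeper_right above 0.004 m), for 0.02 s.
At the end, for the whole second after the job is handed in: The gripper holds the locating block still and upright (within 0.17 rad), its underside 2 to 50 mm above the tower's top and within 30 mm of the pocket's centre, touching nothing but the fingers; the dowel pin stands fully home in the bore (foot within 4 mm of the bore's floor), untouched (z of locating_block in the frame of pocket_mouth between 0.002 and 0.05 m and horizontal distance between locating_block and pocket_mouth below 0.03 m and angle between locating_block's own z axis and vertical below 0.17 rad and linear speed of locating_block below 0.03 m/s and contact force between the fingers and locating_block above 1 N and contact force between locating_block and base below 0.1 N and contact force between each of locating_block, the arm, the fingers and dowel_pin below 0.1 N and z of dowel_pin in the frame of base below 0.019 m and horizontal distance between dowel_pin and bore_mouth below 0.005 m and angle between dowel_pin's own z axis and vertical below 0.12 rad); the arm keeps its last pose, push and grip.
It fails at once if the flux bottle is tipped or shifted by more than 3 cm (angle between flux_bottle's own z axis and vertical above 0.4 rad or distance of flux_bottle from where it was at the start of the episode above 0.03 m).
It fails at once if the hex key set or the side cutters are shifted by more than 3 cm (distance of any of hex_key_set, side_cutters from where it was at the start of the episode above 0.03 m).
It also fails if it takes over 64 s, if anything falls off the work surface, if the arm or the gripper's body presses on something with over 40 N, if the wrist force passes 120 N, or if a joint passes its speed limit or range.

## Working session

There is one attempt and no reset: what is moved stays moved. The work goes in short steps, Python scripts to look and compute and a shell command to move; the robot and the scene stay as the last step left them, time stands still between calls to the robot, and variables do not carry over. Pictures are saved under pics/ and viewed, at most 10 in all, crops included, and the job is handed in when it is done.

```bash
mkdir -p pics; cat > h.py <<'E'
from workcell import telemetry, eyes, robot
import numpy as np, cv2, pickle
def snap(n):
    s=telemetry.sense(); d=eyes.snapshot(n)
    if n=="wrist":
        T=np.eye(4);T[:3,:3]=s["ee_rot"];T[:3,3]=s["position"]
        C=T@np.array(d["T_tool_cam"]); d["R"]=C[:3,:3].T; d["t"]=-d["R"]@C[:3,3]
    d["R"]=np.array(d["R"]);d["t"]=np.array(d["t"]).ravel();d["K"]=np.array(d["camera_matrix"])
    return d
def ray(d,u,v):
    r=d["R"].T@np.linalg.solve(d["K"],[u,v,1.]); return -d["R"].T@d["t"], r/np.linalg.norm(r)
def onz(d,u,v,z):
    c,r=ray(d,u,v); return c+r*(z-c[2])/r[2]
def proj(d,X):
    p=d["K"]@(d["R"]@np.array(X)+d["t"]); return p[:2]/p[2]
def save(d,f,crop=None,sc=1):
    im=d["color"][:,:,::-1]
    if crop: im=im[crop[1]:crop[3],crop[0]:crop[2]]
    cv2.imwrite("pics/"+f,cv2.resize(im,None,fx=sc,fy=sc,interpolation=cv2.INTER_CUBIC))
E
python3 - <<'E'
from h import *
D={}
for n in("scene","side","wrist"):
    D[n]=snap(n)
    print(n,(-D[n]["R"].T@D[n]["t"]).round(3))
pickle.dump(D,open("D.pkl","wb"))
im=np.vstack([np.hstack([D["scene"]["color"],D["side"]["color"]])])
cv2.imwrite("pics/a.png",cv2.resize(D["scene"]["color"][:,:,::-1],(800,600)))
cv2.imwrite("pics/b.png",cv2.resize(D["side"]["color"][:,:,::-1],(800,600)))
s=telemetry.sense();print(s["time"],s["ee_rot"],s["position"])
E
```

```text
scene [-0.199 -0.448  0.796]
side [0.288 1.15  0.54 ]
wrist [0.06  0.575 0.374]
0.15 [[-9.73713660e-01  2.27774672e-01 -6.37272655e-04]
 [ 2.27775339e-01  9.73712819e-01 -1.31943528e-03]
 [ 3.19986614e-04 -1.42990715e-03 -9.99998926e-01]] [0.13078662 0.55944142 0.23054128]
```

View pics/a.png

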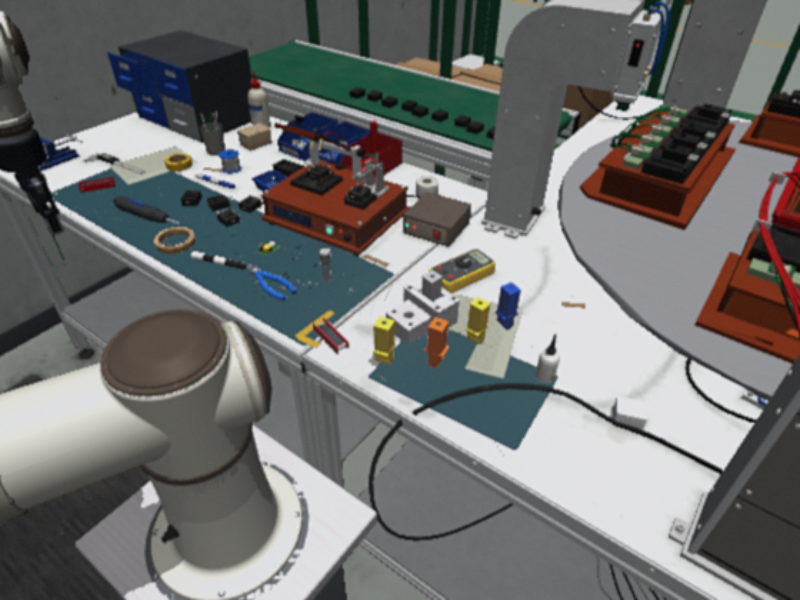

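View pics/b.png

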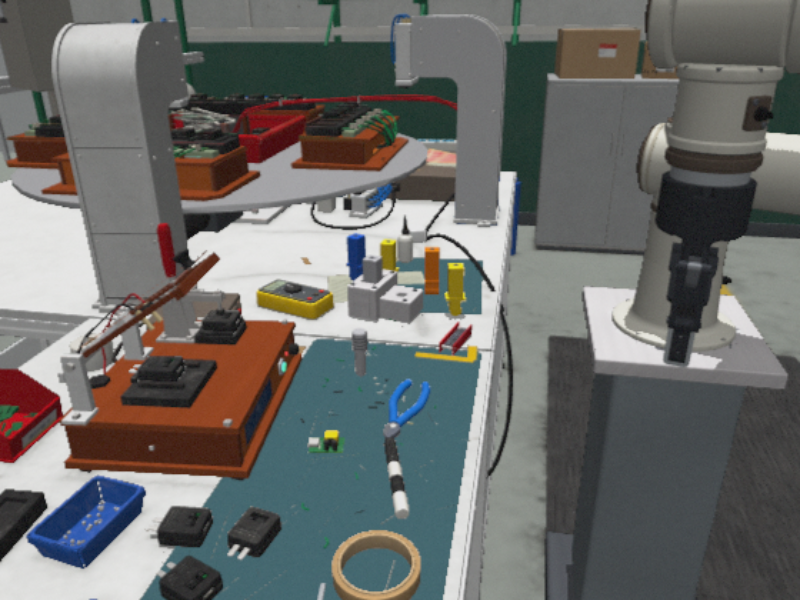

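The scene view (800 px) shows the base at (425,305) with the grey steel block at (432,283) and the grey pin at (325,262). The side view shows the base at (380,295), block at (372,268) and pin at (360,350).

Candidates for the block, in scene pixels:
- yellow (384,340)
- orange (437,340)
- yellow (479,320)
- blue (509,303)
- plain steel (432,283), which is the only uncoloured one and sits in the tower, so it's the one meant.

I'll confirm it in an enlarged crop.

```bash
python3 - <<'E'
from h import *
D=pickle.load(open("D.pkl","rb"))
a=D["scene"]["color"][165:255,215:335]; b=D["side"]["color"][155:275,230:320]
A=cv2.resize(a,None,fx=4,fy=4,interpolation=cv2.INTER_CUBIC);B=cv2.resize(b,None,fx=3.5,fy=3.5,interpolation=cv2.INTER_CUBIC)
o=np.zeros((420,800,3),np.uint8);o[:360,:480]=A;o[:420,485:800]=B
cv2.imwrite("pics/c.png",o[:,:,::-1])
E
```

```text
(no output)
```

View pics/c.png

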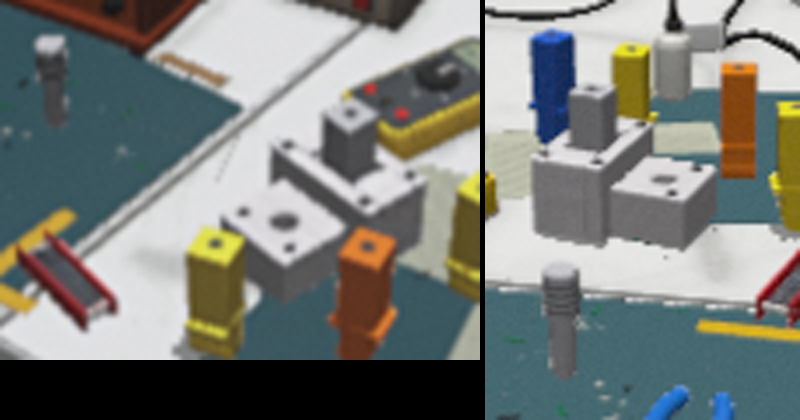

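Confirmed: the steel block stands in the tower (scene crop (350,113) is its top). The bore is at (284,221) and the headed pin at (50,44), head up. The side crop has the same points at (593,89), (664,179) and (561,270).

```bash
python3 - <<'E'
from h import *
D=pickle.load(open("D.pkl","rb"))
S=D["scene"];Q=D["side"]
P={"bore":((284,221),(664,179),.040),"block":((350,113),(593,89),.106),"pin":((50,44),(561,270),.080),"pinfoot":((57,123),(565,373),0.0)}
for k,(a,b,z) in P.items():
    ua=(a[0]/4+214.6,a[1]/4+164.6); ub=((b[0]-485)/3.5+229.6,b[1]/3.5+154.6)
    c1,r1=ray(S,*ua);c2,r2=ray(Q,*ub)
    st=np.linalg.lstsq(np.c_[r1,-r2],c2-c1,rcond=None)[0]
    p,q=c1+st[0]*r1,c2+st[1]*r2
    print(k,onz(S,*ua,z).round(4),onz(Q,*ub,z).round(4),"tri",((p+q)/2).round(4),np.linalg.norm(p-q).round(4))
print(D["wrist"]["T_tool_cam"])
E
```

```text
bore [0.5048 0.0392 0.04  ] [0.5041 0.0416 0.04  ] tri [0.5048 0.0395 0.0394] 0.0009
block [0.5653 0.027  0.106 ] [0.5629 0.0264 0.106 ] tri [0.5635 0.0263 0.1065] 0.0016
pin [0.5258 0.2786 0.08  ] [0.5247 0.2825 0.08  ] tri [0.526  0.2794 0.0789] 0.0014
pinfoot [0.5281 0.281  0.    ] [0.5265 0.2763 0.    ] tri [0.5259 0.2791 0.0019] 0.0006
[[ 1.23688539e-03 -9.59289026e-01 -2.82423504e-01  7.27787492e-02]
 [ 9.99999112e-01  1.32677729e-03 -1.27038291e-04 -8.35358264e-04]
 [ 4.96579528e-04 -2.82423096e-01  9.59289815e-01 -1.43485478e-01]
 [ 0.00000000e+00  0.00000000e+00  0.00000000e+00  1.00000000e+00]]
```

Bore to block measures 61 mm, as it should, so base yaw is about -13°. The tool's y axis already lies along the base's y. Next I go above the pin.

```bash
R='[-448,-182,60,0,0,0,-1]'; python3 -m crank '[[-448,-182,60,0,0,0,-1],[-448,-182,60,0,0,0,-1],[-448,-182,60,0,0,0,-1],[-448,-182,60,0,0,0,-1],[-448,-182,60,0,0,0,-1]]'; python3 - <<'E'
from h import *
s=telemetry.sense();R=s["ee_rot"];print((R.T@(np.array([.526,.280,.17])-s["position"])*1000).round(1))
E
```

```text
time: 0.57
position: [0.3008, 0.439, 0.2052]
ee_rot: [[-0.974, 0.227, -0.0], [0.227, 0.974, -0.0], [0.0, -0.0, -1.0]]
force: [0.3, 0.6, 0.2]
gripper_width: 0.0855
finger_force: 0.0
[-255.5 -103.7   35.2]
```

```bash
python3 -m crank '[[-255,-104,35,0,0,0,-1],[-255,-104,35,0,0,0,-1],[-255,-104,35,0,0,0,-1],[-255,-104,35,0,0,0,-1],[-255,-104,35,0,0,0,-1]]' >/dev/null; python3 - <<'E'
from h import *
s=telemetry.sense();R=s["ee_rot"];print((R.T@(np.array([.526,.280,.17])-s["position"])*1000).round(1))
E
```

```text
[-63.9 -25.4   8.9]
```

```bash
python3 -m crank '[[-63,-26,9,0,0,0,-1],[-63,-26,9,0,0,0,-1],[-63,-26,9,0,0,0,-1],[-63,-26,9,0,0,0,-1]]'; python3 - <<'E'
from h import *
s=telemetry.sense();R=s["ee_rot"];print((R.T@(np.array([.526,.280,.17])-s["position"])*1000).round(1))
d=snap("wrist");pickle.dump(d,open("w.pkl","wb"));print(proj(d,[.526,.28,.08]));save(d,"d.png",sc=1.4)
E
```

```text
time: 1.32
position: [0.5242, 0.2801, 0.1696]
ee_rot: [[-0.973, 0.23, -0.002], [0.23, 0.973, -0.0], [0.002, -0.001, -1.0]]
force: [-0.4, 0.1, 0.3]
gripper_width: 0.0851
finger_force: 0.0
[-1.8  0.4 -0.4]
[281.76591573 216.86218625]
```

View pics/d.png

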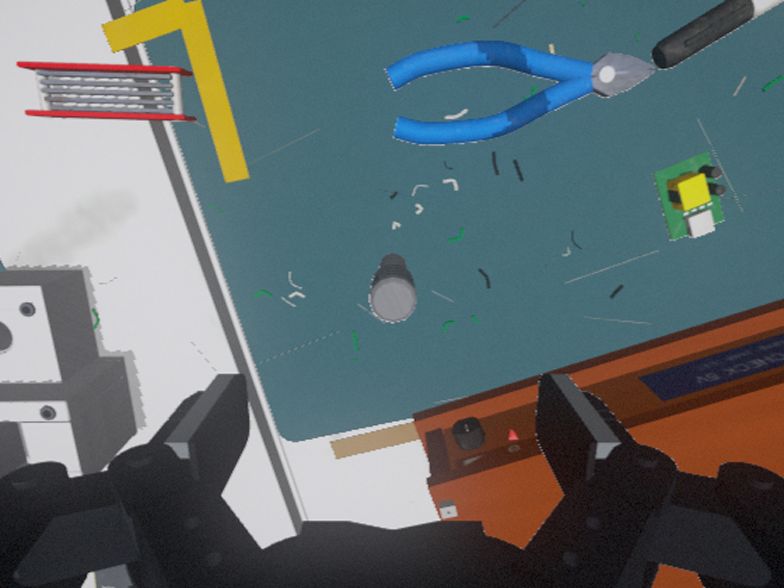

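The wrist view shows the pin top at (393,300)→(280.7,214.1) in the raw image, close to the prediction of (281.8,216.9). The cutters are clear of the fingers. The step's edge is at the left, at (0..60,335).

```bash
python3 - <<'E'
from h import *
d=pickle.load(open("w.pkl","rb"));p=onz(d,280.4,213.9,.08);print(p,d["K"][0,0])
s=telemetry.sense();R=s["ee_rot"];print((R.T@(np.r_[p[:2],.046]-s["position"])*1000).round(1))
E
```

```text
[0.52366303 0.27956487 0.08      ] 348.685352266321
[ -0.8  -1.4 123.9]
```

```bash
python3 -m crank '[[-1,-1,42,0,0,0,-1],[-1,-1,84,0,0,0,-1],[-1,-1,124,0,0,0,-1],[-1,-1,124,0,0,0,-1],[-1,-1,124,0,0,0,-1]]' 40
python3 -m crank '[[0,0,0,0,0,0,0.2],[0,0,0,0,0,0,0.5],[0,0,0,0,0,0,1],[0,0,0,0,0,0,1],[0,0,0,0,0,0,1]]' 40
python3 -m crank '[[0,0,0,0,0,0,1],[0,0,0,0,0,0,1],[0,0,0,0,0,0,1],[0,0,0,0,0,0,1],[0,0,0,0,0,0,1]]' 40
```

```text
time: 1.78
position: [0.5213, 0.2804, 0.0445]
ee_rot: [[-0.974, 0.226, -0.006], [0.226, 0.974, -0.002], [0.005, -0.003, -1.0]]
force: [0.3, 0.2, 0.8]
gripper_width: 0.0851
finger_force: 0.0
time: 2.2
position: [0.5255, 0.2803, 0.048]
ee_rot: [[-0.974, 0.228, 0.003], [0.228, 0.974, 0.001], [-0.002, 0.001, -1.0]]
force: [-0.5, 0.7, -1.0]
gripper_width: 0.0254
finger_force: 0.0
time: 2.62
position: [0.5256, 0.2802, 0.0479]
ee_rot: [[-0.974, 0.228, 0.002], [0.228, 0.974, 0.0], [-0.002, 0.001, -1.0]]
force: [-1.6, -0.6, 6.4]
gripper_width: 0.023
finger_force: 39.2
```

```bash
python3 -m crank '[[0,0,-40,0,0,0,1],[0,0,-80,0,0,0,1],[0,0,-110,0,0,0,1],[-6,-40,-110,0,0,0,1],[-12,-80,-110,0,0,0,1]]' 40 >/dev/null
python3 -m crank '[[-6,-40,0,0,0,0,1],[-12,-80,0,0,0,0,1],[-18,-120,0,0,0,0,1],[-22,-158,0,0,0,0,1],[-22,-158,0,0,0,0,1]]'
python3 -m crank '[[0,0,0,0,0,0,1],[0,0,0,0,0,0,1]]'
python3 - <<'E'
from h import *
s=telemetry.sense();R=s["ee_rot"];print((R.T@(np.array([.5045,.040,.15])-s["position"])*1000).round(1))
d=snap("wrist");pickle.dump(d,open("w.pkl","wb"));print(proj(d,[.5045,.04,.04]),proj(d,[.564,.0265,.106]))
save(d,"e.png",sc=1.4)
E
```

```text
time: 3.45
position: [0.5028, 0.0347, 0.1564]
ee_rot: [[-0.972, 0.234, -0.0], [0.234, 0.972, -0.003], [-0.0, -0.003, -1.0]]
force: [-0.4, -0.7, -0.7]
gripper_width: 0.0228
finger_force: 40.0
time: 3.62
position: [0.5033, 0.0407, 0.1563]
ee_rot: [[-0.974, 0.229, -0.0], [0.229, 0.974, 0.001], [0.0, 0.001, -1.0]]
force: [-0.8, 0.4, -1.5]
gripper_width: 0.0229
finger_force: 40.0
[-1.4 -0.4  6.3]
[280.47164027 205.69607203] [281.17285698 325.16380069]
```

View pics/e.png

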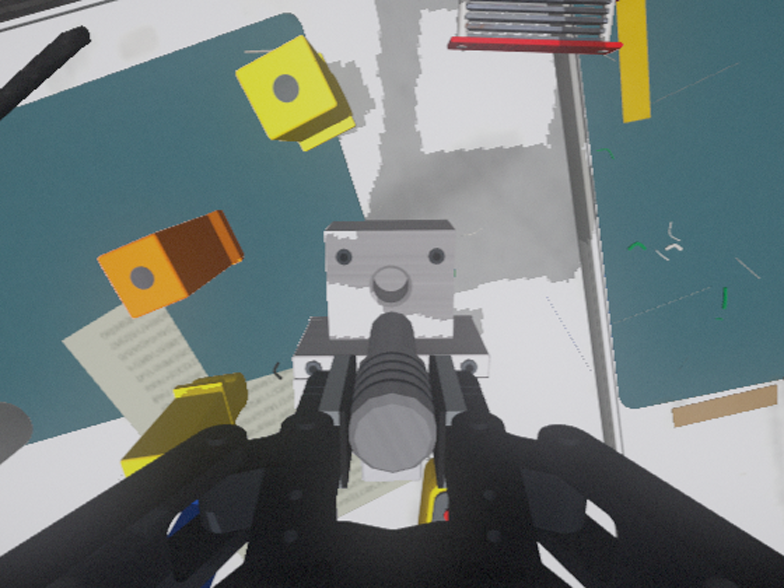

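The wrist view shows the bore mouth at (391,286)→raw (279,204), as predicted. The step's edges run level, so the yaw is aligned. The pin's top centre is at about (393,433)→raw (280.5,309).

```bash
python3 - <<'E'
from h import *
d=pickle.load(open("w.pkl","rb"));s=telemetry.sense();R=s["ee_rot"]
b=onz(d,279.1,204.0,.040);p=onz(d,280.4,308.9,.188)
g=cv2.cvtColor(d["color"],cv2.COLOR_RGB2GRAY)
print(b,p,s["position"])
print("bore-pin in tool mm",(R.T@(b-p)*1000).round(1),"bore-TCP",(R.T@(b-s["position"])*1000).round(1))
E
```

```text
[0.50292971 0.03927613 0.04      ] [0.50151171 0.04044569 0.188     ] [0.50329386 0.04131406 0.15627668]
bore-pin in tool mm [ -1.7  -0.9 148. ] bore-TCP [-1.000e-01 -2.100e+00  1.163e+02]
```

```bash
python3 -m crank '[[-1.5,-1.2,30,0,0,0,1],[-1.5,-1.2,60,0,0,0,1],[-1.5,-1.2,62,0,0,0,1],[-1.5,-1.2,62,0,0,0,1],[-1.5,-1.2,62,0,0,0,1]]'
python3 - <<'E'
from h import *
d=snap("wrist");pickle.dump(d,open("w.pkl","wb"))
s=telemetry.sense();R=s["ee_rot"];f=s["position"]-[0,0,.0479]
print(proj(d,f),proj(d,[.5037,.0395,.04]))
save(d,"f.png",(210,150,350,290),4)
E
```

```text
time: 4.08
position: [0.5052, 0.0398, 0.0954]
ee_rot: [[-0.974, 0.226, 0.001], [0.226, 0.974, -0.0], [-0.001, 0.0, -1.0]]
force: [0.0, -0.5, -0.7]
gripper_width: 0.0229
finger_force: 40.1
[281.11021908 237.04517489] [280.26165233 228.7732611 ]
```

View pics/f.png

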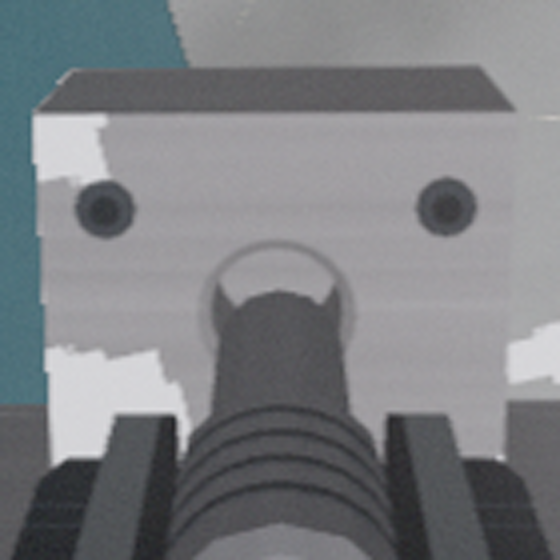

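The crop shows the bore's chamfer ring centred at column 276.5 with its near edge at row 240. The pin's foot is centred at column 281 with its near edge at row 290.

```bash
python3 - <<'E'
from h import *
d=pickle.load(open("w.pkl","rb"));s=telemetry.sense();R=s["ee_rot"];p=s["position"]
def t(u,v,z): return (R.T@(onz(d,u/4+209.6,v/4+149.6,z)-p)*1000).round(1)
print("bore near,left,right,far?",t(276,240,.04),t(197,314,.04),t(356,314,.04))
print("holes",t(105,209,.04),t(447,209,.04),"step edge",t(276,112,.04))
print("foot near",t(280,290,.0475),t(280,290,.0485),"sides",t(217,335,.0475),t(345,335,.0475))
E
```

```text
bore near,left,right,far? [14.4 -1.5 56.1] [  2.7 -13.5  56.2] [ 2.8 10.6 56.2]
holes [ 19.2 -26.8  56.1] [19.2 23.8 56.1] step edge [33.8 -1.5 56.1]
foot near [ 9.1 -0.9 48.6] [ 9.4 -0.9 47.6] sides [  2.1 -10.1  48.7] [ 2.2  8.6 48.7]
```

```bash
python3 -m crank '[[1.3,-0.7,0,0,0,0,1],[1.3,-0.7,4,0,0,0,1],[1.3,-0.7,7,0,0,0,1],[1.3,-0.7,10,0,0,0,1],[1.3,-0.7,12,0,0,0,1]]'
python3 -m crank '[[0,0,1,0,0,0,1],[0,0,1,0,0,0,1]]'
```

```text
time: 4.55
position: [0.5031, 0.0387, 0.0821]
ee_rot: [[-0.974, 0.228, 0.0], [0.228, 0.974, 0.0], [-0.0, 0.0, -1.0]]
force: [0.4, 1.2, -0.9]
gripper_width: 0.023
finger_force: 40.1
time: 4.72
position: [0.5032, 0.0387, 0.0811]
ee_rot: [[-0.974, 0.228, -0.0], [0.228, 0.974, 0.0], [0.0, 0.0, -1.0]]
force: [1.1, 0.4, -1.1]
gripper_width: 0.0224
finger_force: 40.0
```

It entered the bore freely, so I press it home.

```bash
python3 -m crank '[[0,0,5,0,0,0,1],[0,0,10,0,0,0,1],[0,0,14,0,0,0,1],[0,0,17,0,0,0,1],[0,0,18,0,0,0,1]]'
python3 -m crank '[[0,0,0.5,0,0,0,1],[0,0,1,0,0,0,1]]'
```

```text
time: 5.13
position: [0.5032, 0.0388, 0.063]
ee_rot: [[-0.974, 0.228, 0.0], [0.228, 0.974, 0.0], [0.0, 0.0, -1.0]]
force: [0.3, 0.6, 4.0]
gripper_width: 0.023
finger_force: 40.6
time: 5.3
position: [0.5035, 0.0387, 0.0629]
ee_rot: [[-0.974, 0.228, 0.0], [0.228, 0.974, 0.0], [-0.0, 0.0, -1.0]]
force: [-2.2, 2.1, 6.8]
gripper_width: 0.0226
finger_force: 40.9
```

```bash
python3 -m crank '[[0,0,0,0,0,0,0],[0,0,0,0,0,0,0],[0,0,0,0,0,0,0],[0,0,0,0,0,0,0],[0,0,0,0,0,0,0]]'
python3 -m crank '[[0,0,-10,0,0,0,0],[0,0,-30,0,0,0,0],[0,0,-70,0,0,0,0],[0,0,-105,0,0,0,0],[0,0,-105,0,0,0,0]]'
python3 -m crank '[[0,0,0,0,0,0,0],[0,0,0,0,0,0,0]]' >/dev/null
python3 - <<'E'
from h import *
d=snap("wrist");pickle.dump(d,open("w.pkl","wb"))
print(proj(d,[.5032,.0388,.095]),proj(d,[.5625,.025,.106]))
save(d,"g.png",sc=1.4)
E
```

```text
time: 5.72
position: [0.503, 0.0385, 0.0623]
ee_rot: [[-0.974, 0.228, -0.0], [0.228, 0.974, -0.0], [0.0, -0.0, -1.0]]
force: [-0.8, -0.6, -0.4]
gripper_width: 0.0429
finger_force: 0.0
time: 6.13
position: [0.5081, 0.0379, 0.1761]
ee_rot: [[-0.974, 0.228, 0.014], [0.228, 0.974, -0.002], [-0.014, 0.001, -1.0]]
force: [1.4, -0.4, 1.2]
gripper_width: 0.0426
finger_force: 0.0
[281.53251149 222.42797866] [281.46186915 313.53439334]
```

View pics/g.png

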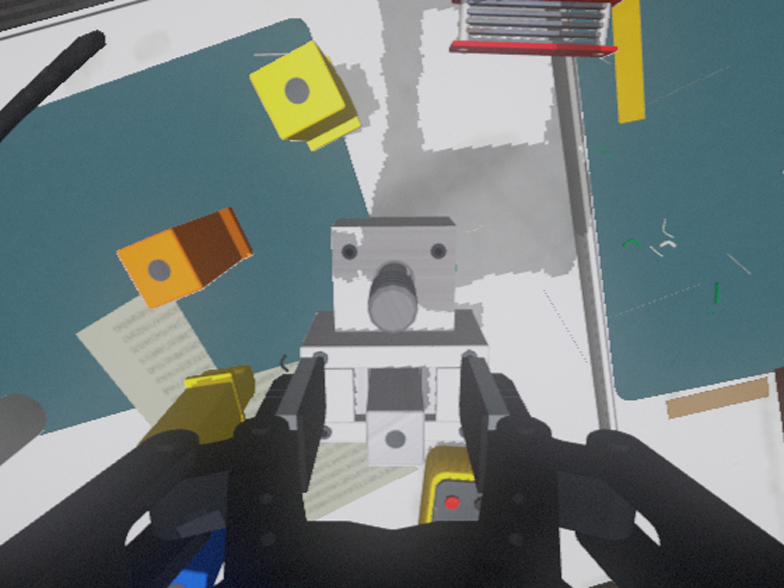

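The pin stands home in the bore, its top at (392,304). The steel block's top is at (395,439)→raw (282,313.6), matching the prediction. Now I move over the block.

```bash
python3 - <<'E'
from h import *
s=telemetry.sense();R=s["ee_rot"];print(s["position"],(R.T@(np.array([.562,.025,.075])-s["position"])*1000).round(1))
E
```

```text
[0.50225115 0.03876386 0.16641577] [-61.5   0.2  91.3]
```

```bash
python3 -m crank '[[-30,0,0,0,0,0,0],[-61,0,0,0,0,0,0],[-61,0,20,0,0,0,0],[-61,0,60,0,0,0,0],[-61,0,80,0,0,0,0]]' >/dev/null
python3 -m crank '[[0,0,6,0,0,0,0],[0,0,11,0,0,0,0],[0,0,11,0,0,0,0]]' 
python3 -m crank '[[0,0,0,0,0,0,0.2],[0,0,0,0,0,0,0.4],[0,0,0,0,0,0,1],[0,0,0,0,0,0,1],[0,0,0,0,0,0,1]]' 100
python3 -m crank '[[0,0,0,0,0,0,1],[0,0,0,0,0,0,1],[0,0,0,0,0,0,1]]' 100
```

```text
time: 7.02
position: [0.5619, 0.0248, 0.0756]
ee_rot: [[-0.974, 0.228, -0.002], [0.228, 0.974, 0.0], [0.002, -0.0, -1.0]]
force: [-0.4, 0.3, -0.1]
gripper_width: 0.0431
finger_force: 0.0
time: 7.43
position: [0.5639, 0.0246, 0.0783]
ee_rot: [[-0.974, 0.228, 0.003], [0.228, 0.974, -0.0], [-0.003, 0.0, -1.0]]
force: [-0.6, 1.0, 6.5]
gripper_width: 0.0268
finger_force: 98.4
time: 7.68
position: [0.5639, 0.0246, 0.0783]
ee_rot: [[-0.974, 0.228, 0.003], [0.228, 0.974, -0.0], [-0.003, 0.0, -1.0]]
force: [-0.6, 2.0, 6.9]
gripper_width: 0.0266
finger_force: 98.4
```

```bash
python3 -m crank '[[0,2.1,0,2,0,0,1],[0,4.2,0.1,4,0,0,1],[0,6.3,0.3,6,0,0,1],[0,8.4,0.6,8,0,0,1],[0,9.4,0.7,9,0,0,1]]'
python3 -m crank '[[0,0,0,0,0,0,1],[0,0,0,0,0,0,1]]'
```

```text
time: 8.1
position: [0.5661, 0.0335, 0.0777]
ee_rot: [[-0.974, 0.224, -0.033], [0.227, 0.961, -0.156], [-0.004, -0.159, -0.987]]
force: [-1.8, -3.6, 6.9]
gripper_width: 0.0268
finger_force: 98.9
time: 8.27
position: [0.5661, 0.0334, 0.0777]
ee_rot: [[-0.974, 0.224, -0.032], [0.227, 0.962, -0.154], [-0.003, -0.158, -0.987]]
force: [-0.1, -1.0, 5.9]
gripper_width: 0.0264
finger_force: 99.2
```

```bash
python3 -m crank '[[0,0.8,0,0.8,0,0,1],[0,1.6,0,1.5,0,0,1],[0,1.6,0,1.5,0,0,1]]'
```

```text
time: 8.52
position: [0.5665, 0.0349, 0.0775]
ee_rot: [[-0.974, 0.224, -0.038], [0.227, 0.957, -0.18], [-0.004, -0.184, -0.983]]
force: [-0.6, -1.6, 6.4]
gripper_width: 0.0263
finger_force: 99.2
```

```bash
python3 - <<'E'
from h import *
s=telemetry.sense();print(s["force"],s["torque"])
a=snap("scene")["color"][150:250,240:360];w=snap("wrist")["color"][190:340,190:370]
o=np.zeros((500,800,3),np.uint8);o[:333,:400]=cv2.resize(a,(400,333),interpolation=2);o[:333,400:]=cv2.resize(w,(400,333),interpolation=2)
cv2.imwrite("pics/h.png",o[:340,:,::-1])
E
```

```text
[-0.57508052 -1.63819119  6.35189901] [-0.46599566  0.18915593  0.01718638]
```

View pics/h.png

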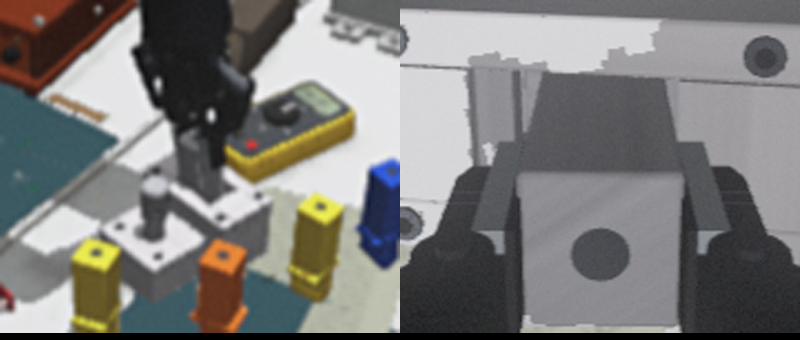

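The block leans with the gripper to +y, sitting flush in the fingers (right half), and the pin still stands (left half, (155,200)). Now I rock it to the other side.

```bash
python3 -m crank '[[0,-5.2,0.2,-5,0,0,1],[0,-10.4,0.9,-10,0,0,1],[0,-13.5,1.5,-13,0,0,1],[0,-16.5,2.3,-16,0,0,1],[0,-19.5,3.2,-19,0,0,1]]'
python3 -m crank '[[0,-0.8,0,-0.8,0,0,1],[0,-1.7,0,-1.6,0,0,1],[0,-2.4,0,-2.3,0,0,1],[0,-2.4,0,-2.3,0,0,1]]'
python3 -c "
from h import *
s=telemetry.sense();print(s['torque'],np.degrees(np.arcsin(s['ee_rot'][2][1])))"
```

```text
time: 9.03
position: [0.5621, 0.0169, 0.0776]
ee_rot: [[-0.974, 0.225, 0.039], [0.229, 0.962, 0.148], [-0.004, 0.153, -0.988]]
force: [1.2, 5.5, 2.0]
gripper_width: 0.0264
finger_force: 99.3
time: 9.37
position: [0.5615, 0.0147, 0.0771]
ee_rot: [[-0.973, 0.224, 0.046], [0.229, 0.956, 0.185], [-0.003, 0.19, -0.982]]
force: [2.8, 5.5, 4.3]
gripper_width: 0.0264
finger_force: 99.8
[ 1.12702009 -0.48571361  0.06260026] 10.973898965593552
```

```bash
python3 -m crank '[[0,4.2,0.1,4,0,0,1],[0,8.4,0.6,8,0,0,1],[0,11.4,1.1,11,0,0,1],[0,11.4,1.1,11,0,0,1],[0,11.4,1.1,11,0,0,1]]'
python3 -m crank '[[0,0,-2,0,0,0,1],[0,0,-4,0,0,0,1],[0,0,-6,0,0,0,1],[0,0,-8,0,0,0,1],[0,0,-8,0,0,0,1]]'
python3 -c "
from h import *
s=telemetry.sense();print(s['torque'],np.degrees(np.arcsin(s['ee_rot'][2])))"
```

```text
time: 9.78
position: [0.5644, 0.0259, 0.0783]
ee_rot: [[-0.974, 0.226, 0.003], [0.226, 0.974, -0.003], [-0.004, -0.002, -1.0]]
force: [0.5, 3.0, 7.5]
gripper_width: 0.0261
finger_force: 100.9
time: 10.2
position: [0.5624, 0.0245, 0.0846]
ee_rot: [[-0.974, 0.228, -0.001], [0.228, 0.974, -0.004], [0.0, -0.004, -1.0]]
force: [2.1, -2.1, -2.7]
gripper_width: 0.0265
finger_force: 99.8
[-0.10981482 -0.26931077  0.03780785] [ 2.59172879e-02 -2.14605572e-01 -8.97838351e+01]
```

The block came past 4 mm with only its own weight on the wrist, so both keepers are clear. I lift it out.

```bash
python3 -m crank '[[0,0,-5,0,0,0,1],[0,0,-15,0,0,0,1],[0,0,-25,0,0,0,1],[0,0,-35,0,0,0,1],[0,0,-45,0,0,0,1]]'
python3 -m crank '[[0,0,-10,0,0,0,1],[0,0,-20,0,0,0,1],[0,0,-29,0,0,0,1],[0,0,-29,0,0,0,1],[0,0,-29,0,0,0,1]]'
python3 -m crank '[[0,0,0,0,0,0,1],[0,0,0,0,0,0,1],[0,0,0,0,0,0,1]]'
python3 - <<'E'
from h import *
a=snap("scene")["color"][130:250,240:360];w=snap("side")["color"][120:240,215:335]
o=np.hstack([cv2.resize(a,(400,400),interpolation=2),cv2.resize(w,(400,400),interpolation=2)])
cv2.imwrite("pics/i.png",o[:,:,::-1])
E
```

```text
time: 10.62
position: [0.5625, 0.0252, 0.1308]
ee_rot: [[-0.974, 0.228, -0.001], [0.228, 0.974, -0.003], [0.0, -0.003, -1.0]]
force: [0.9, -0.9, -3.4]
gripper_width: 0.0266
finger_force: 99.5
time: 11.03
position: [0.5629, 0.0253, 0.1592]
ee_rot: [[-0.974, 0.228, 0.0], [0.228, 0.974, -0.004], [-0.001, -0.003, -1.0]]
force: [0.6, 0.4, -3.3]
gripper_width: 0.0262
finger_force: 99.7
time: 11.28
position: [0.5621, 0.0254, 0.1577]
ee_rot: [[-0.974, 0.228, -0.003], [0.228, 0.974, -0.003], [0.002, -0.004, -1.0]]
force: [-0.9, 0.7, -2.8]
gripper_width: 0.0266
finger_force: 99.7
```

View pics/i.png

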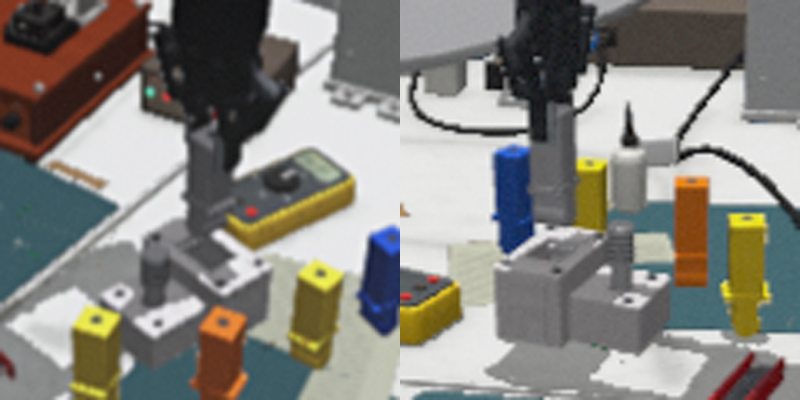

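Both views show the block hanging upright over the pocket (left (208,175), right (553,165)), about 22 mm clear of the tower, with the pin home (left (155,270), right (620,270)) and untouched.

```bash
python3 -c "
from workcell import robot
print(robot.sign_off())"
```

```text
the job is handed in; nothing more can be done
None
```

The job is handed in: the pin stands home in the bore and released, the block was rocked both ways until it lifted free, and it is held upright about 22 mm above the tower; the sign-off returned no verdict.

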